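Hold a D cell down in a sprung test ring

TASK

Test the D cell on the blue test stand: first turn the red clamp knob clockwise until its yellow blade is well clear of the lug and the sprung ring is free to slide. Then put the cell upright into the ring, push it with the ring all the way down against the spring, and keep it held down there: the program finishes while the robot is still holding the cell compressed. Leave the jar, the solder reel and the black tester where they stand.

Things in the scene. Friction and masses are not known exactly. Their poses are not given: they have to be found in the camera images.
- stand: Blue cell test stand, fixed to the table: base plate 120 mm (x) by 190 mm (y), top 13 mm above the table. Origin on the table below the axis of the sprung ring; the plate runs from y = -60 to +130 mm. The clamp knob's vertical axis is at x = 0, y = +85 mm. A red and a black binding post, 29 mm high, stand at x = +43 mm, y = 35 and 60 mm.
- ring_floor (a point): Centre of the inner floor of the brass ring cradle, 50 mm above the table with the ring up; moves with the ring. The cradle is a round cup: bore 36 mm wide, 22 mm deep, mouth flared to 45 mm, rim 51 mm over all, on a 60 mm disc. An aluminium lug, 14 mm wide, reaches from the disc towards the knob, to 53 mm from the ring's axis, 46 to 52 mm above the table.
- ring (a joint): Downward travel of the sprung ring in m: 0 up, 0.014 at its lower stop. The spring pushes it up with 3 N at the top and 10 N at the stop, and returns it whenever it is let go. With the knob's blade under the lug it is blocked (gives 1 to 4 mm, depending on the push).
- knob_grip (a point): Middle of the red bar grip of the clamp knob, on its axis, 63 mm above the table. The bar is 12 mm thick, 42 mm long, 52 to 74 mm above the table, on a black disc of 36 mm (top at 53 mm). The bar lies along this point's y axis, which turns with the knob; the yellow blade points along -y, reaches 47 mm from the axis, 38 to 45 mm above the table.
- lock_knob (a joint): Angle of the clamp knob in rad, growing clockwise seen from above: at 0 the blade points along the stand's -y axis, under the ring's lug (locked); beyond about 1.1 the lug is free; stop at 1.57. Stiff (about 0.06 N m), stays where it is left. It starts between 0 and 0.25.
- d_cell: The D cell to be tested, dark blue with an amber upper band, standing upright on its flat end: barrel 33 mm in diameter, 54 mm high, a small contact nub on top reaches about 60 mm; 0.1 to 0.19 kg. The origin lies on its axis, 1.5 mm below its flat underside (1.5 mm below the table as it stands); z points up to the nub.
- jar: White plastic jar with a red lid, 45 mm in diameter, 61 mm high; origin at the centre of its underside. To be left alone.
- reel: Reel of solder wire, 55 mm in diameter, 45 mm high, standing on a flange; origin at the centre of its underside. To be left alone.
- tester: Black hand tester, 80 x 85 x 52 mm; origin at the centre of its underside. To be left alone.
There are look-alikes about, which are no part of the job. Leave any turquoise look-alike of the d_cell alone.

How it is judged (in metres and radians):
On the way:
1. the clamp knob is turned until the ring is free, the ring still up (value of joint lock_knob above 1.15 rad and value of joint ring below 0.004 m), for 0.2 s.
At the end, for the whole second after the job is handed in: Knob past 1.1 rad; cell upright (0.15 rad) on the ring's floor (within 5 mm of its axis, about 4 mm of the floor); ring pressed down more than 11 of 14 mm, pushing on the cell with over 4 N; the fingers still hold the cell (over 3 N), at rest (value of joint lock_knob above 1.1 rad and value of joint ring above 0.011 m and horizontal distance between d_cell and ring_floor below 0.005 m and z of d_cell in the frame of ring_floor below 0.003 m and angle between d_cell's own z axis and vertical below 0.15 rad and contact force between d_cell and stand above 4 N and contact force between the fingers and d_cell above 3 N and linear speed of d_cell below 0.01 m/s); the arm keeps its last pose, push and grip.
It fails at once if a bystander (jar, solder reel or tester) is moved more than 2 cm or tipped (distance of any of jar, reel, tester from where it was at the start of the episode above 0.02 m or angle between any of jar, reel's own z axis and vertical above 0.4 rad).
It also fails if it takes over 54 s, if anything falls off the work surface, if the arm or the gripper's body presses on something with over 40 N, if the wrist force passes 120 N, or if a joint passes its speed limit or range.

ROBOT

A 6-joint arm with a two-finger parallel gripper is mounted at the origin on a cart in front of the work surface, level with it; the furniture and walls round the work are solid. World frame = base frame: x ahead of the robot, y to its left, z up, the work surface at z = 0. Lengths are in m, angles in degrees, forces in N, time in s.
With the tool pointing down it reaches from about 0.4 to 0.825 m from the base axis. Payload 7 kg.
Tool frame: the origin (TCP) lies at the very end of the fingers, on their centre line; the grasp point (between the pads) lies 19 mm behind it (ctrl.grasp_offset is the distance from the TCP to the grasp point, in m); z points along the fingers, y is the line along which they close (so a half turn about z gives the same grasp; the last joint's range is limited). The gripper opens to 88 mm and grips with 3 to 60 N. Pads are 19 mm wide; open, the fingers measure 130 mm over their backs; the gripper's body (78 mm by 193 mm) begins 47 mm behind the grasp point.
Start: joints at [-49.612, 20.546, 0.682, 0, -70.136, -16.507], TCP at [0.273, -0.617, 0.189] pointing down, gripper open.
Joint ranges: [-176.03, 176.03], [-82.01, 121.73], [-58.28, 71.71], [-173.87, 95.51], [-174.79, -0.11], [-173.66, 173.66]. Speed limits (degrees/s): [136.94, 136.94, 172.46, 180, 180, 180].

INTERFACE

Orientations are given as [roll, pitch, yaw] about the fixed x, y, z axes, in that order (R = Rz(yaw) Ry(pitch) Rx(roll)).
In Python, from plant import ctrl gives the robot as it stands. The module is installed in compiled form; this text tells all that it offers.
- The arm moves only by the tool jog_arm, never from a script. Its argument "plan" is a list that holds one entry, the list of rows, each a list of 7 numbers: the opening, from 0 (shut) to 1 (fully open), then the shift along the tool's x, y, z in m, then the turn, a rotation vector about the tool's x, y, z in degrees. A call has 1 to 20 rows; each row is the pose to reach, as a shift and turn from the pose commanded when the call began, along the tool's axes at that moment; what a row does not reach only later rows make up. A row lasts 1/8 s, in which the tool goes at most 62.5 mm and 10.7 degrees, less where a joint would pass 70% of its speed; a pose out of reach is approached as far as the arm can. A call with a gripper value outside its range is refused whole. The fingers move at their own pace and stop on an object; the grip force is fixed at half the most. Time passes only in rows, so rows that repeat a pose let the fingers close. It gives the time, the measured TCP pose, the force, the opening and the grip force at its end, in the units of the state.
- ctrl.get_obs(): the state, without advancing time (a new reading comes with each control period).
- ctrl.snapshot(name): name is "side" or "top"; returns a dict with "image" (400x640x3 uint8, red, green, blue), "vertical_fov" (degrees; the focal length in pixels is half the picture's height over the tangent of half this angle, whatever the lens; pixels are square), "cx", "cy" (the principal point, pixels), "R" (3x3) and "t" (3): a world point X has camera coordinates R X + t. Camera axes: x right, y down, z forward; pixel columns grow to the right and rows downward; lengths in m; the calibration is good to about 2 mm. A picture is of the moment at which its call begins. There is no depth.
- ctrl.close_job(): hands the job in; it is judged then, once.
The state is a dict: "clock": time; "joint_pos": joint angles; "qvel": joint speeds; "tau": joint torques, N m; "tool_pos": TCP position; "orientation": TCP orientation; "force": force on the tool from outside, world axes, zero at the start; "moment": the same for the moment, N m; "opening": finger opening in m; "gripper_force": force on a finger pad.
Only numpy, scipy, OpenCV 4.12 (cv2) and the standard library are available. Lean on these libraries where they do the work, as an engineer would, in place of code of your own. Each camera call takes 0.05 s, during which the arm holds its last target. There are 200 camera calls.

## Working session

There is one attempt and no reset: what is moved stays moved. The work goes in short steps, Python scripts to look and compute and a tool call to move; the robot and the scene stay as the last step left them, time stands still between calls to the robot, and variables do not carry over. Pictures are saved under pics/ and viewed, at most 10 in all, crops included, and the job is handed in when it is done.

Besides the shell and the picture viewer there is one more tool, called after "Call:" by a JSON object that holds its "method" and its "body", one argument or row to a line. jog_arm: Moves the arm, as the interface text tells. Its arguments: {"type":"object","properties":{"plan":{"type":"array","items":{"type":"array","items":{"type":"array","items":{"type":"number"}}}}},"required":["plan"]}

```bash
mkdir -p pics
cat > h.py <<'E'
import numpy as np, cv2
from plant import ctrl
def snap(n,f=None):
    s=ctrl.snapshot(n)
    s['f']=200/np.tan(np.radians(s['vertical_fov']/2))
    if f: cv2.imwrite('pics/'+f,s['image'][:,:,::-1])
    return s
def ray(s,u,v,z):
    R=np.array(s['R']);t=np.array(s['t']);c=-R.T@t
    d=R.T@np.array([(u-s['cx'])/s['f'],(v-s['cy'])/s['f'],1])
    return c+d*(z-c[2])/d[2]
def proj(s,X):
    p=np.array(s['R'])@X+np.array(s['t']); return s['f']*p[:2]/p[2]+[s['cx'],s['cy']]
E
python3 - <<'E'
from h import *
for n in('side','top'):
    s=snap(n,n+'0.png'); print(n,s['f'],s['cx'],s['cy'],-np.array(s['R']).T@s['t'],np.round(s['R'],2).tolist())
print(ctrl.get_obs(),ctrl.grasp_offset)
E
```

```text
side 390.2339471163218 319.4799988143329 201.80705385446902 [ 0.48250085 -0.87786857  0.51837282] [[1.0, -0.09, -0.01], [-0.05, -0.47, -0.88], [0.07, 0.88, -0.47]]
top 519.3049161198032 324.58726927592363 195.85941754820357 [ 0.42697106 -0.02391135  1.37950513] [[-0.0, -1.0, 0.0], [-0.99, 0.0, -0.11], [0.11, -0.0, -0.99]]
{'clock': 0.1, 'joint_pos': array([-4.96121748e+01,  2.05881158e+01,  6.38260327e-01, -2.00209262e-02,
       -7.01325832e+01, -1.65074455e+01]), 'qvel': array([-0.03306593, -0.11600267,  0.14505397,  0.11488753, -0.04789492,
       -0.02859244]), 'tau': array([ 2.14809631e-06, -5.84163487e+01,  2.93754923e+01,  7.01549470e+00,
        1.02858403e-02, -4.50492473e-05]), 'tool_pos': array([ 0.27305577, -0.61677359,  0.18809455]), 'orientation': array([ 1.79915611e+02, -5.38059917e-03, -1.56126434e+02]), 'force': array([-0.3480376 , -0.73317809, -0.28105879]), 'moment': array([-0.0028969 ,  0.04202884, -0.0158892 ]), 'gripper_force': 0.0, 'opening': 0.087232589118773} 0.0188
```

View pics/side0.png

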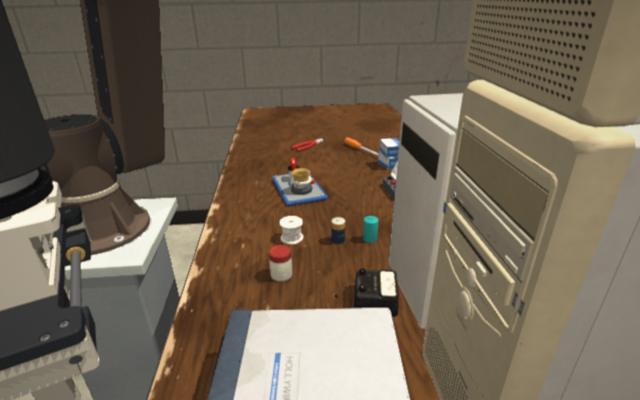

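View pics/top0.png

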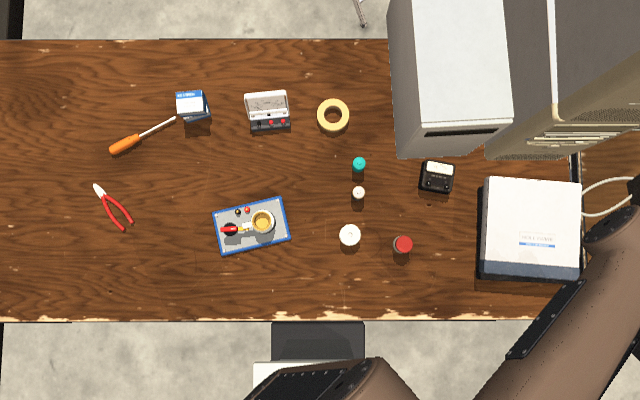

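The top view shows the stand with its ring at about (262,222) and knob at (230,229). The cell is at (358,193), next to the turquoise look-alike at (359,163). The reel is at (350,235), the jar at (403,244) and the tester at (437,176).

Run:
```python
from h import *
s=snap('top'); im=s['image']; hsv=cv2.cvtColor(im,cv2.COLOR_RGB2HSV)
def comp(m,box):
    u0,v0,u1,v1=box; k=np.zeros(m.shape,np.uint8); k[v0:v1,u0:u1]=m[v0:v1,u0:u1]
    n,l,st,c=cv2.connectedComponentsWithStats(k); i=1+np.argmax(st[1:,4]); return (l==i).astype(np.uint8),c[i],st[i]
H,S,V=cv2.split(hsv)
b,c,st=comp(((H>100)&(H<125)&(S>120)).astype(np.uint8),(200,185,300,265))
r=cv2.minAreaRect(cv2.findContours(b,0,1)[0][0]); bp=cv2.boxPoints(r)
print('plate',r); W=np.array([ray(s,*p,.013)[:2] for p in bp]);print(W,W.mean(0))
for a,bb in((0,1),(1,2)): d=W[bb]-W[a]; print(np.hypot(*d),np.degrees(np.arctan2(d[1],d[0])))
k,c,st=comp((((H<8)|(H>172))&(S>150)&(V>90)).astype(np.uint8),(210,215,245,240))
r=cv2.minAreaRect(cv2.findContours(k,0,1)[0][0]);print('red',c,st,r, ray(s,*c,.072)); bp=cv2.boxPoints(r); print([ray(s,*p,.074)[:2] for p in bp])
k,c,st=comp(((H>15)&(H<30)&(S>80)).astype(np.uint8),(245,205,280,240));print('brass',c,st,ray(s,*c,.072))
a=cv2.resize(im[180:270,200:300],None,fx=6,fy=6,interpolation=2)[:,:,::-1]
bb=cv2.resize(im[145:205,340:380],None,fx=5,fy=5,interpolation=2)[:,:,::-1]
cv=np.zeros((540,800,3),np.uint8);cv[:,:600]=a;cv[:300,600:]=bb;cv2.imwrite('pics/c1.png',cv)
t=snap('side');cv2.imwrite('pics/c2.png',cv2.resize(t['image'][140:260,260:390],None,fx=5,fy=5,interpolation=2)[:,:,::-1])
```

```text
plate ((250.7174072265625, 225.38522338867188), (45.01302719116211, 72.35818481445312), 76.20051574707031)
[[0.53603604 0.27413173]
 [0.58122337 0.08913341]
 [0.46573288 0.06030857]
 [0.42141455 0.24372749]] [0.50110171 0.1668253 ]
0.1904370624970134 -76.27381000426023
0.11903329386302335 -165.98606872097238
red [228.2875 228.7   ] [220 226  18   6  80] ((228.5, 228.5), (5.0, 17.0), 90.0) [0.48946561 0.21498025 0.072     ]
[array([0.49621893, 0.23553803]), array([0.49607158, 0.19285096]), array([0.48352714, 0.19266302]), array([0.48367529, 0.23530496])]
brass [261.03322259 220.79401993] [252 211  19  20 301] [0.50907947 0.13286164 0.072     ]
```

View pics/c1.png

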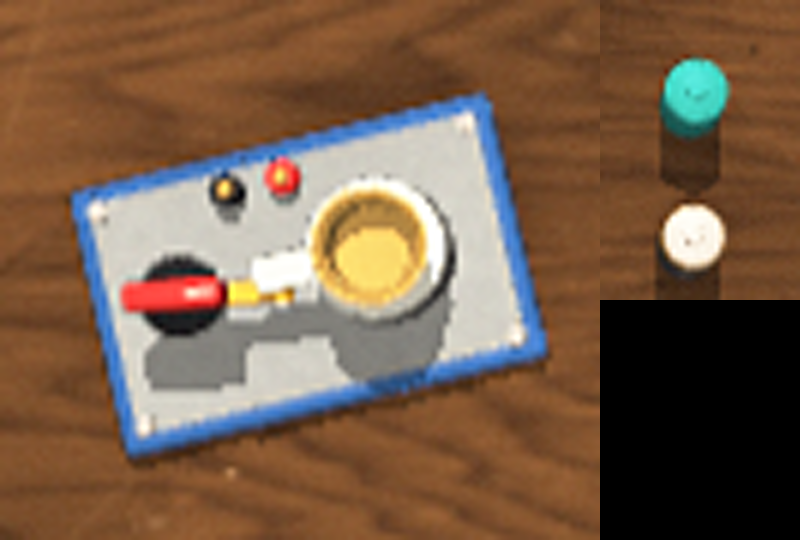

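View pics/c2.png

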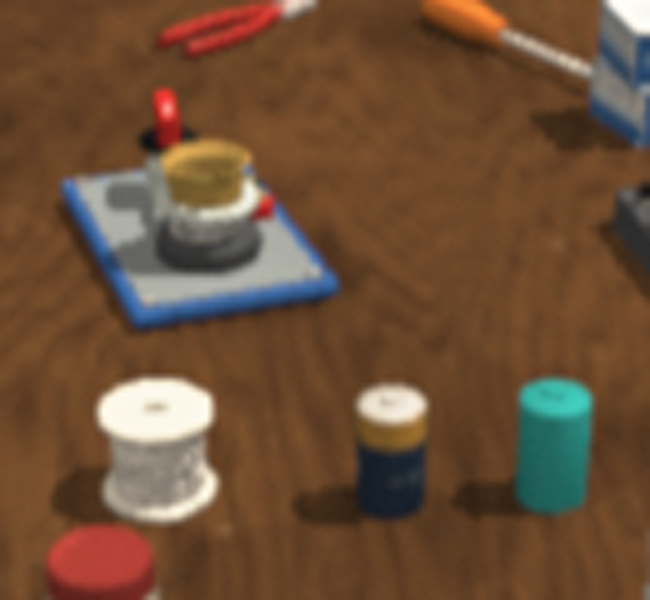

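Crop c1 shows the bar along world y at about (228,229) in the full frame, with the blade under the lug. The cell top is at about (358.7,192.4), and c2 confirms the cell has the amber band. Next I'll convert the targets into tool shifts.

```bash
cat >> h.py <<'E'
from scipy.spatial.transform import Rotation as Ro
def rel(pos,yaw,p0=None,r0=None):
    o=ctrl.get_obs(); p0=o['tool_pos'] if p0 is None else p0
    r0=o['orientation'] if r0 is None else r0
    A=Ro.from_euler('xyz',r0,degrees=True); B=Ro.from_euler('xyz',[180,0,yaw],degrees=True)
    return np.round(A.inv().apply(np.array(pos)-p0),4),np.round((A.inv()*B).as_rotvec(degrees=True),2)
E
python3 - <<'E'
from h import *
s=snap('top'); im=s['image']; H,S,V=cv2.split(cv2.cvtColor(im,cv2.COLOR_RGB2HSV))
k=np.zeros(H.shape,np.uint8);k[180:205,345:372]=((S<70)&(V>150))[180:205,345:372]
c=cv2.findContours(k,0,1)[0];c=max(c,key=cv2.contourArea);print('top',cv2.minEnclosingCircle(c),cv2.boundingRect(c))
u,r=cv2.minEnclosingCircle(c);print('cell',ray(s,*u,.055))
t=snap('side');g=ray(s,*u,.054);print(proj(t,g),proj(t,np.r_[g[:2],0]))
for n,p,z in(('reel',(350,235),.045),('jar',(403,244),.061),('teq',(359,163),.054),('tester',(437,176),.05),('book',(490,180),.06)):print(n,ray(s,*p,z))
for p,y in(((.43,-.25,.2),-110),((.4891,.2153,.2),-90),((.4891,.2153,.12),-90)):print(rel(p,y,[.273,-.617,.189],[180,0,-156.126]))
E
```

```text
top ((358.1842041015625, 191.7105255126953), 5.992362976074219) (353, 186, 12, 12)
cell [ 0.58406314 -0.11384932  0.055     ]
[336.91000036 220.5211249 ] [336.747773   240.08768892]
reel [ 0.47353298 -0.09234213  0.045     ]
jar [ 0.44979265 -0.22539282  0.061     ]
teq [ 0.65895503 -0.11682745  0.054     ]
tester [ 0.62492709 -0.31863902  0.05      ]
book [ 0.612625   -0.45225931  0.06      ]
(array([-0.2921,  0.2721, -0.011 ]), array([  0.  ,   0.  , -46.13]))
(array([-0.5345,  0.6736, -0.011 ]), array([  0.  ,   0.  , -66.13]))
(array([-0.5345,  0.6736,  0.069 ]), array([  0.  ,   0.  , -66.13]))
```

Call:
{"method": "jog_arm", "body": {
  "plan": [
    [[0.5,-0.292,0.272,-0.011,0,0,-46],[0.5,-0.292,0.272,-0.011,0,0,-46],[0.5,-0.292,0.272,-0.011,0,0,-46],[0.5,-0.292,0.272,-0.011,0,0,-46],[0.5,-0.292,0.272,-0.011,0,0,-46],[0.5,-0.292,0.272,-0.011,0,0,-46],[0.5,-0.292,0.272,-0.011,0,0,-46],[0.5,-0.5345,0.6736,-0.011,0,0,-66.1],[0.5,-0.5345,0.6736,-0.011,0,0,-66.1],[0.5,-0.5345,0.6736,-0.011,0,0,-66.1],[0.5,-0.5345,0.6736,-0.011,0,0,-66.1],[0.5,-0.5345,0.6736,-0.011,0,0,-66.1],[0.5,-0.5345,0.6736,-0.011,0,0,-66.1],[0.5,-0.5345,0.6736,-0.011,0,0,-66.1],[0.5,-0.5345,0.6736,-0.011,0,0,-66.1],[0.5,-0.5345,0.6736,0.069,0,0,-66.1],[0.5,-0.5345,0.6736,0.069,0,0,-66.1],[0.5,-0.5345,0.6736,0.069,0,0,-66.1],[0.5,-0.5345,0.6736,0.069,0,0,-66.1]]
  ]
}}

```text
clock: 2.68
tool_pos: [0.4901, 0.2155, 0.1212]
orientation: [-179.9, 0.1, -90.0]
force: [0.3, 0.0, 0.8]
opening: 0.0439
gripper_force: 0.0
```

Call:
{"method": "jog_arm", "body": {
  "plan": [
    [[0.5,0,0.001,0.04,0,0,0],[0.5,0,0.001,0.062,0,0,0],[0.5,0,0.001,0.062,0,0,0],[0.5,0,0.001,0.062,0,0,0],[0,0,0.001,0.062,0,0,0],[0,0,0.001,0.062,0,0,0],[0,0,0.001,0.062,0,0,0],[0,0,0.001,0.062,0,0,0],[0,0,0.001,0.062,0,0,0]]
  ]
}}

```text
clock: 3.8
tool_pos: [0.4883, 0.2151, 0.058]
orientation: [180.0, -0.0, -90.0]
force: [-0.1, -0.2, 0.5]
opening: 0.0025
gripper_force: 0.0
```

The fingers closed to 2.5 mm without touching the bar, so I'll look again.

Run:
```python
from h import *
s=snap('top');t=snap('side')
a=cv2.resize(s['image'][180:270,190:290],None,fx=4,fy=4,interpolation=2)[:,:,::-1]
b=cv2.resize(t['image'][110:210,250:350],None,fx=4,fy=4,interpolation=2)[:,:,::-1]
cv=np.zeros((400,800,3),np.uint8);cv[:360,:400]=a;cv[:,400:]=b;cv2.imwrite('pics/c3.png',cv)
o=ctrl.get_obs();print(o['opening'],o['gripper_force'],o['tool_pos'],proj(s,o['tool_pos']),proj(t,o['tool_pos']))
```

```text
0.0003063286248836315 0.0 [0.48824466 0.21507944 0.05789061] [229.25081309 229.44310472] [291.43116115 165.27875138]
```

View pics/c3.png

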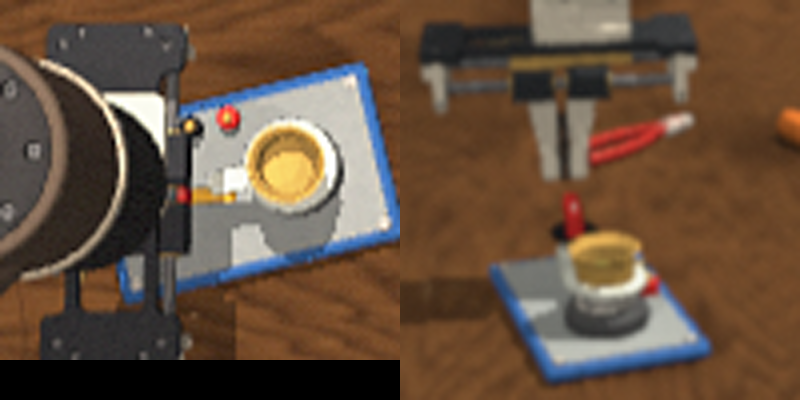

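In c3 the fingertips appear at side (291.4,154.5), while the reported TCP projects to (291.4,165.3). They are visibly above the bar, whose top is at about (293,159). I'll quantify the height error.

Run:
```python
from h import *
t=snap('side');s=snap('top')
for z in(.058,.07,.08,.09,.1):print(z,proj(t,[.488,.215,z]),proj(s,[.488,.215,z]))
for y in (.215,.236,.194):print('bar',y,proj(t,[.489,y,.074]),proj(t,[.489,y,.053]))
print('rim',proj(t,[.5095,.1328,.072]),'plate',proj(t,[.4657,.0603,.013]),proj(t,[.5812,.0891,.013]))
H,S,V=cv2.split(cv2.cvtColor(t['image'],cv2.COLOR_RGB2HSV))
k=(((H<8)|(H>172))&(S>150)&(V>90)).astype(np.uint8);k[:,:285]=0;k[:,300:]=0;k[:150]=0;k[180:]=0
print('red',cv2.boundingRect(k))
o=ctrl.get_obs();print(o['joint_pos'])
```

```text
0.058 [291.34893028 165.25935291] [229.27273557 229.53741002]
0.07 [291.156048   161.56487844] [228.41440527 229.32008364]
0.08 [290.9938757  158.45862402] [227.68707741 229.13592664]
0.09 [290.83037992 155.32701951] [226.94852201 228.94892686]
0.1 [290.66554438 152.16975331] [226.19847707 228.75901797]
bar 0.215 [291.42520635 160.3097898 ] [291.75977954 166.77232953]
bar 0.236 [291.24908769 157.70267952] [291.57998111 164.08753612]
bar 0.194 [291.60696022 163.00031889] [291.9452816  169.54229072]
rim [299.481431   171.65191276] plate [285.38457128 203.07777511] [326.50569624 195.96266123]
red (290, 150, 10, 20)
[ 4.48453350e+01  1.45411413e+01 -2.70226583e+01  9.68113734e-04
 -4.84420830e+01 -4.48617662e+01]
```

The side view agrees with the stand geometry, so the fingertips really are about 36 mm above the reported TCP. I'll reopen and descend further while watching the force.

Call:
{"method": "jog_arm", "body": {
  "plan": [
    [[0.5,0,0,0,0,0,0],[0.5,0,0,0,0,0,0],[0.5,0,0,0,0,0,0],[0.5,0,0,0,0,0,0],[0.5,0,0,0.01,0,0,0],[0.5,0,0,0.02,0,0,0],[0.5,0,0,0.03,0,0,0],[0.5,0,0,0.03,0,0,0],[0.5,0,0,0.03,0,0,0]]
  ]
}}

```text
clock: 5.12
tool_pos: [0.4884, 0.2152, 0.0279]
orientation: [180.0, -0.0, -90.0]
force: [0.5, -0.5, 1.0]
opening: 0.044
gripper_force: 0.0
```

Run:
```python
from h import *
s=snap('top');t=snap('side')
a=cv2.resize(s['image'][180:270,190:290],None,fx=4,fy=4,interpolation=2)[:,:,::-1]
b=cv2.resize(t['image'][110:210,250:350],None,fx=4,fy=4,interpolation=2)[:,:,::-1]
cv=np.zeros((400,800,3),np.uint8);cv[:360,:400]=a;cv[:,400:]=b;cv2.imwrite('pics/c4.png',cv)
```

```text
(no output)
```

View pics/c4.png

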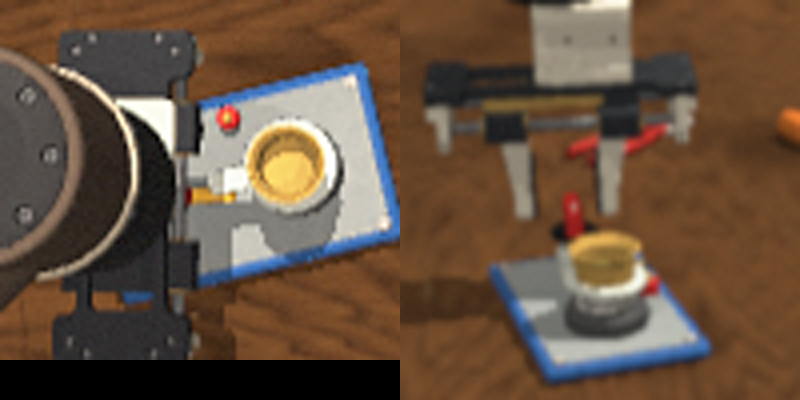

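Fingertips now straddle the bar, at side (281,164) and (302,164), with the bar at (293,160). I'll go down slightly, shift 2 mm towards +x, and close.

Call:
{"method": "jog_arm", "body": {
  "plan": [
    [[0.5,0,-0.002,0.003,0,0,0],[0.5,0,-0.002,0.003,0,0,0],[0,0,-0.002,0.003,0,0,0],[0,0,-0.002,0.003,0,0,0],[0,0,-0.002,0.003,0,0,0],[0,0,-0.002,0.003,0,0,0],[0,0,-0.002,0.003,0,0,0]]
  ]
}}

```text
clock: 6.1
tool_pos: [0.4925, 0.2152, 0.0253]
orientation: [-179.8, 0.0, -90.0]
force: [10.7, -4.7, -6.0]
opening: 0.0117
gripper_force: 29.8
```

Call:
{"method": "jog_arm", "body": {
  "plan": [
    [[0,0,-0.004,0,0,0,0],[0,0,-0.004,0,0,0,0],[0,0,-0.004,0,0,0,6],[0,0,-0.004,0,0,0,12],[0,0,-0.004,0,0,0,18],[0,0,-0.004,0,0,0,24],[0,0,-0.004,0,0,0,30],[0,0,-0.004,0,0,0,30]]
  ]
}}

```text
clock: 7.1
tool_pos: [0.4926, 0.2151, 0.0252]
orientation: [179.9, -0.1, -120.1]
force: [-8.9, 2.3, 9.3]
opening: 0.0114
gripper_force: 29.9
```

Call:
{"method": "jog_arm", "body": {
  "plan": [
    [[0,0.001,0.0017,0,0,0,6],[0,0.001,0.0017,0,0,0,12],[0,0.001,0.0017,0,0,0,18],[0,0.001,0.0017,0,0,0,24],[0,0.001,0.0017,0,0,0,30],[0,0.001,0.0017,0,0,0,36],[0,0.001,0.0017,0,0,0,42],[0,0.001,0.0017,0,0,0,42],[0,0.001,0.0017,0,0,0,42]]
  ]
}}

```text
clock: 8.22
tool_pos: [0.4924, 0.2155, 0.0252]
orientation: [180.0, 0.0, -161.9]
force: [-1.7, 1.7, 3.2]
opening: 0.0118
gripper_force: 29.9
```

Call:
{"method": "jog_arm", "body": {
  "plan": [
    [[0.35,0,0,0,0,0,0],[0.35,0,0,0,0,0,0],[0.35,0,0,0,0,0,0],[0.35,0,0,-0.03,0,0,0],[0.7,0,0,-0.09,0,0,0],[0.7,0,0,-0.115,0,0,0],[0.7,0,0,-0.115,0,0,0]]
  ]
}}

```text
clock: 9.1
tool_pos: [0.4935, 0.216, 0.1423]
orientation: [179.9, 0.2, -162.0]
force: [-1.2, -0.2, -0.6]
opening: 0.0553
gripper_force: 0.0
```

Run:
```python
from h import *
print(rel((.588,-.114,.10),180)); o=ctrl.get_obs(); print(o['tool_pos'],o['orientation'],o['joint_pos'])
```

```text
(array([ 0.0122, -0.3431,  0.0417]), array([ 0.13,  0.23, 18.  ]))
[0.4934689  0.21595506 0.14232907] [ 179.90298259    0.24330723 -162.0008582 ] [ 4.45126645e+01  9.67576500e+00 -2.06314590e+01  2.53188202e-02
 -5.94317507e+01 -1.16526143e+02]
```

Call:
{"method": "jog_arm", "body": {
  "plan": [
    [[0.7,0.012,-0.343,0,0,0,18],[0.7,0.012,-0.343,0,0,0,18],[0.7,0.012,-0.343,0,0,0,18],[0.7,0.012,-0.343,0,0,0,18],[0.7,0.012,-0.343,0,0,0,18],[0.7,0.012,-0.343,0,0,0,18],[0.7,0.012,-0.343,0.042,0,0,18],[0.7,0.012,-0.343,0.08,0,0,18],[0.7,0.012,-0.343,0.08,0,0,18],[0.7,0.012,-0.343,0.08,0,0,18]]
  ]
}}

```text
clock: 10.35
tool_pos: [0.5873, -0.1149, 0.0607]
orientation: [-180.0, 0.0, -180.0]
force: [1.4, 0.6, 0.1]
opening: 0.0616
gripper_force: 0.0
```

Run:
```python
from h import *
s=snap('top');t=snap('side')
a=cv2.resize(s['image'][170:270,200:390],None,fx=4,fy=4,interpolation=2)[:,:,::-1]
b=cv2.resize(t['image'][180:250,270:400],None,fx=4,fy=4,interpolation=2)[:,:,::-1][:200]
b=cv2.resize(t['image'][185:250,260:400],None,fx=3,fy=3,interpolation=2)[:,:,::-1]
cv=np.zeros((600,760,3),np.uint8);cv[:400]=a;cv[405:600,:420]=b;cv2.imwrite('pics/c5.png',cv)
o=ctrl.get_obs();print(o['tool_pos'],proj(t,o['tool_pos']),proj(t,o['tool_pos']+[0,0,.035]))
```

```text
[ 0.58802147 -0.11469017  0.06161249] [338.64101061 217.74771597] [338.78446101 204.34480383]
```

View pics/c5.png

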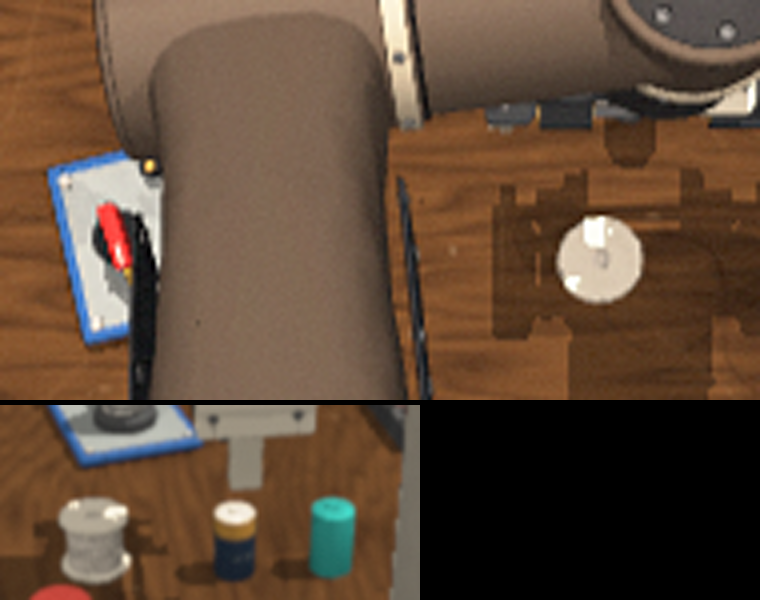

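c5 shows the knob turned and the cell still standing at side (338.3,220). The near finger's tip is at about (342,212.7). I'll compute the offsets from the side view.

Run:
```python
from h import *
t=snap('side');im=t['image'];H,S,V=cv2.split(cv2.cvtColor(im,cv2.COLOR_RGB2HSV))
R=np.array(t['R']);c=-R.T@np.array(t['t'])
def rayy(u,v,y):
    d=R.T@np.array([(u-t['cx'])/t['f'],(v-t['cy'])/t['f'],1]);return c+d*(y-c[1])/d[1]
m=np.zeros(H.shape,np.uint8);m[212:246,325:355]=((H>100)&(H<130)&(S>60)&(V<140))[212:246,325:355]
n,l,st,cc=cv2.connectedComponentsWithStats(m);i=1+np.argmax(st[1:,4]);print('blue',st[i],cc[i])
print('cell from axis mid-barrel', rayy(st[i][0]+st[i][2]/2,230,-.114))
for y in(-.146,-.156):print('finger',y,rayy(342,212.7,y))
g=im[200:213,325:360].astype(int).mean(2);print(np.round(g[[0,4,8,11,12]]).astype(int).tolist())
```

```text
blue [332 230  12  13 129] [337.58139535 236.31782946]
cell from axis mid-barrel [ 0.58691777 -0.114       0.02807904]
finger -0.146 [ 0.59096615 -0.146       0.09266706]
finger -0.156 [ 0.58948412 -0.156       0.09848376]
[[63, 68, 70, 72, 74, 73, 74, 75, 76, 74, 80, 101, 123, 129, 128, 128, 129, 128, 129, 128, 129, 121, 94, 71, 66, 67, 66, 69, 69, 67, 67, 71, 69, 68, 70], [73, 74, 73, 73, 73, 75, 78, 78, 77, 72, 76, 105, 129, 131, 128, 129, 127, 129, 129, 128, 129, 123, 99, 74, 66, 64, 64, 67, 68, 71, 71, 67, 65, 65, 69], [71, 74, 77, 75, 70, 68, 66, 68, 66, 64, 74, 104, 128, 132, 131, 131, 131, 131, 130, 130, 130, 124, 92, 65, 64, 66, 68, 67, 69, 68, 69, 67, 69, 70, 70], [68, 69, 73, 73, 72, 68, 64, 64, 65, 66, 75, 99, 125, 131, 131, 129, 131, 130, 127, 127, 127, 120, 91, 73, 76, 75, 71, 67, 67, 68, 69, 68, 68, 71, 69], [69, 69, 72, 75, 72, 67, 65, 65, 64, 67, 74, 89, 112, 120, 115, 114, 114, 114, 110, 107, 106, 101, 81, 73, 74, 76, 71, 67, 66, 67, 67, 67, 68, 69, 68]]
```

Call:
{"method": "jog_arm", "body": {
  "plan": [
    [[0.7,0.0025,0,0.02,0,0,0],[0.7,0.0025,0,0.045,0,0,0],[0.7,0.0025,0,0.065,0,0,0],[0.7,0.0025,0,0.065,0,0,0],[0.7,0.0025,0,0.065,0,0,0],[0,0.0025,0,0.065,0,0,0],[0,0.0025,0,0.065,0,0,0],[0,0.0025,0,0.065,0,0,0],[0,0.0025,0,0.065,0,0,0],[0,0.0025,0,0.065,0,0,0]]
  ]
}}

```text
clock: 11.75
tool_pos: [0.5844, -0.1148, -0.0048]
orientation: [-180.0, 0.0, 180.0]
force: [-0.5, 1.0, 2.6]
opening: 0.0325
gripper_force: 30.0
```

Call:
{"method": "jog_arm", "body": {
  "plan": [
    [[0,0,0,-0.04,0,0,0],[0,0,0,-0.105,0,0,0],[0,0,0,-0.105,0,0,0],[0,0.018,0.062,-0.105,0,0,0],[0,0.036,0.124,-0.105,0,0,0],[0,0.054,0.186,-0.105,0,0,0],[0,0.072,0.248,-0.105,0,0,0],[0,0.072,0.248,-0.105,0,0,0],[0,0.072,0.248,-0.09,0,0,0],[0,0.072,0.248,-0.09,0,0,0]]
  ]
}}

```text
clock: 13.0
tool_pos: [0.5111, 0.1314, 0.0828]
orientation: [-179.9, -0.2, 179.9]
force: [-0.0, -1.6, -1.6]
opening: 0.0322
gripper_force: 30.0
```

Run:
```python
from h import *
s=snap('top');t=snap('side')
a=cv2.resize(s['image'][180:270,200:300],None,fx=4,fy=4,interpolation=2)[:,:,::-1]
b=cv2.resize(t['image'][125:215,260:340],None,fx=5,fy=5,interpolation=2)[:,:,::-1]
cv=np.zeros((450,800,3),np.uint8);cv[:360,:400]=a;cv[:,400:]=b;cv2.imwrite('pics/c6.png',cv)
o=ctrl.get_obs();print(o['tool_pos'],o['orientation'],o['gripper_force'])
for z in(.088,.142):print(proj(t,[.513,.133,z]))
print(proj(t,[.513,.133,.072]),proj(t,[.513,.108,.072]))
```

```text
[0.51222241 0.13162716 0.08416122] [-1.79939871e+02 -8.15660795e-02  1.79869949e+02] 29.990973472595215
[300.50787611 166.32584132]
[299.77483922 148.10191343]
[300.71852107 171.56265627] [301.13843269 175.21055405]
```

View pics/c6.png

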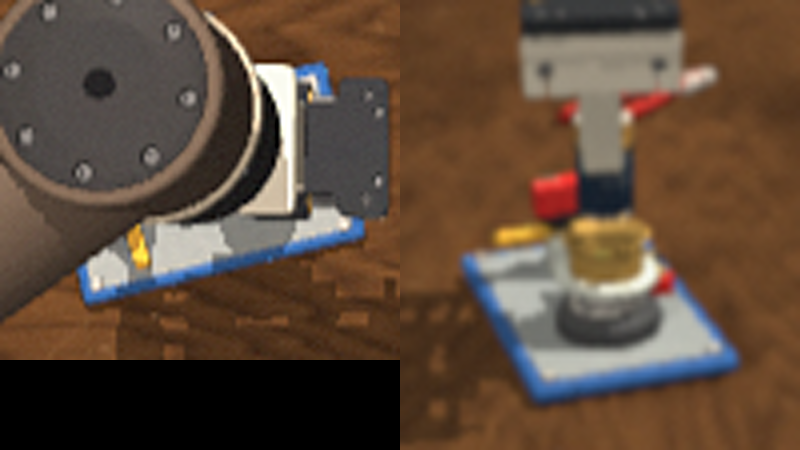

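c6 shows the cell centred at side column 381 and the ring at about 382, with the cell just above the ring. The yellow blade is swung away to the left. I'll correct +2 mm in x and +1 mm in y, then lower.

Call:
{"method": "jog_arm", "body": {
  "plan": [
    [[0,-0.002,0.001,0,0,0,0],[0,-0.002,0.001,0.01,0,0,0],[0,-0.002,0.001,0.016,0,0,0],[0,-0.002,0.001,0.02,0,0,0],[0,-0.002,0.001,0.024,0,0,0],[0,-0.002,0.001,0.028,0,0,0],[0,-0.002,0.001,0.031,0,0,0],[0,-0.002,0.001,0.034,0,0,0],[0,-0.002,0.001,0.034,0,0,0]]
  ]
}}

```text
clock: 14.22
tool_pos: [0.5145, 0.1341, 0.0512]
orientation: [-180.0, 0.0, 180.0]
force: [-3.2, -1.8, 6.2]
opening: 0.0324
gripper_force: 30.0
```

Call:
{"method": "jog_arm", "body": {
  "plan": [
    [[0,0.001,-0.0005,0.003,0,0,0],[0,0.001,-0.0005,0.006,0,0,0],[0,0.001,-0.0005,0.009,0,0,0],[0,0.001,-0.0005,0.009,0,0,0]]
  ]
}}

```text
clock: 14.72
tool_pos: [0.5146, 0.1338, 0.0455]
orientation: [180.0, 0.2, -179.9]
force: [-11.1, -3.2, 34.0]
opening: 0.0323
gripper_force: 30.1
```

Run:
```python
from h import *
t=snap('side')
b=cv2.resize(t['image'][125:215,260:340],None,fx=6,fy=6,interpolation=2)[:,:,::-1]
cv2.imwrite('pics/c7.png',b)
o=ctrl.get_obs();print(o['tool_pos'],o['force'])
```

```text
[0.51461497 0.13387002 0.04554718] [-11.28837004  -3.22290285  34.46607174]
```

View pics/c7.png

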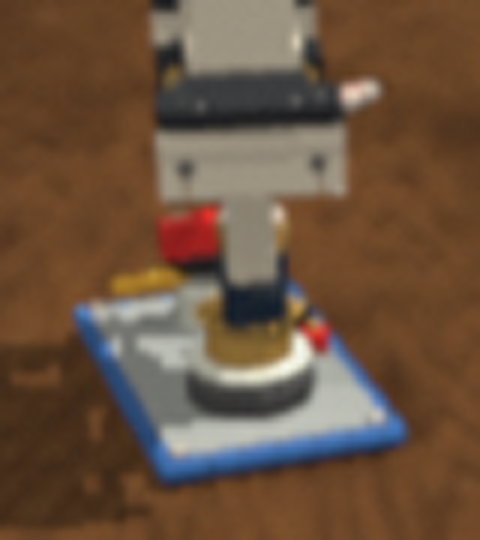

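c7 shows the ring fully down, with the cell caught on the mouth flare. The cell is at crop column 256 and the brass at 249, so about 3 mm too far in +x. I'll back up, shift and re-enter.

Call:
{"method": "jog_arm", "body": {
  "plan": [
    [[0,0,0,-0.01,0,0,0],[0,0,0,-0.022,0,0,0],[0,0.003,-0.0005,-0.022,0,0,0],[0,0.003,-0.0005,-0.016,0,0,0],[0,0.003,-0.0005,-0.013,0,0,0],[0,0.003,-0.0005,-0.01,0,0,0],[0,0.003,-0.0005,-0.007,0,0,0],[0,0.003,-0.0005,-0.007,0,0,0]]
  ]
}}

```text
clock: 15.78
tool_pos: [0.5102, 0.1331, 0.0486]
orientation: [-180.0, -0.0, 180.0]
force: [-0.1, -0.2, -1.0]
opening: 0.0324
gripper_force: 30.0
```

It is now free inside the bore. I'll press down.

Call:
{"method": "jog_arm", "body": {
  "plan": [
    [[0,0,0,0.003,0,0,0],[0,0,0,0.006,0,0,0],[0,0,0,0.009,0,0,0],[0,0,0,0.012,0,0,0],[0,0,0,0.014,0,0,0],[0,0,0,0.014,0,0,0]]
  ]
}}

```text
clock: 16.52
tool_pos: [0.5107, 0.1333, 0.0351]
orientation: [180.0, 0.0, 180.0]
force: [-0.6, 0.1, 5.8]
opening: 0.0323
gripper_force: 30.0
```

Call:
{"method": "jog_arm", "body": {
  "plan": [
    [[0,0,0,0.002,0,0,0],[0,0,0,0.004,0,0,0],[0,0,0,0.005,0,0,0],[0,0,0,0.005,0,0,0],[0,0,0,0.005,0,0,0]]
  ]
}}

```text
clock: 17.15
tool_pos: [0.5108, 0.1333, 0.0308]
orientation: [180.0, 0.1, -180.0]
force: [-2.5, 0.1, 10.5]
opening: 0.0321
gripper_force: 30.0
```

Call:
{"method": "jog_arm", "body": {
  "plan": [
    [[0,0,0,0.001,0,0,0],[0,0,0,0.001,0,0,0],[0,0,0,0.001,0,0,0],[0,0,0,0.001,0,0,0]]
  ]
}}

```text
clock: 17.65
tool_pos: [0.511, 0.1334, 0.0307]
orientation: [180.0, 0.1, -180.0]
force: [-5.5, -1.3, 19.2]
opening: 0.0323
gripper_force: 30.0
```

Run:
```python
from h import *
t=snap('side')
cv2.imwrite('pics/c8.png',cv2.resize(t['image'][125:215,260:340],None,fx=6,fy=6,interpolation=2)[:,:,::-1])
o=ctrl.get_obs();print(o['tool_pos'],o['force'],o['gripper_force'])
```

```text
[0.51107567 0.13340212 0.03071819] [-5.8370992  -0.09231206 19.173923  ] 30.011362731456757
```

View pics/c8.png

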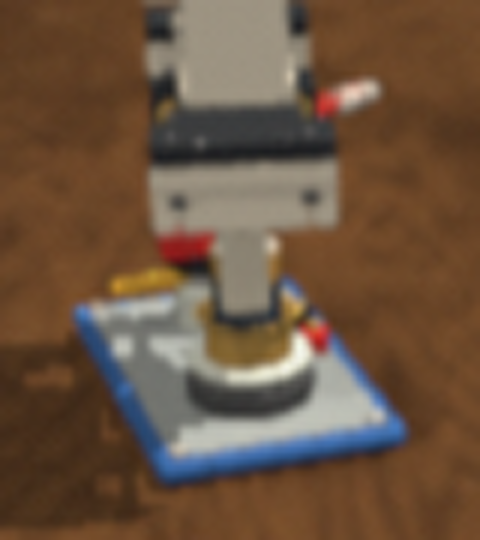

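c8 shows the ring fully down and the cell seated in it, upright at crop column 246, with the blade clear at about (145,280). The force jumped from 10.5 to 19 N with no further travel, so the ring is on its lower stop. The tool height also matches the cell sitting on the ring floor.

```bash
python3 -c "
from plant import ctrl
print(ctrl.close_job())"
```

```text
the job is handed in; nothing more can be done
None
```

I turned the clamp knob about 72° clockwise so the ring was free, then seated the D cell and pressed it to the lower stop (about 19 N). I handed the job in with the gripper still holding it; no verdict was returned.

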